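# Pin the hold cage shut

### The job

Lock the closed wire hold cage on the packing table: draw the long locking pin up out of the white pin holder and put it down through the eyes of both lugs at the front of the cage, fully home so that its collar rests flat on the upper lug, then let go. Leave the two short pins in the holder.

Things in the scene. Friction and masses are not known exactly. Their poses are not given: they have to be found in the camera images.
- long_pin: Long steel locking pin, upright in one of the holder's three sockets; stands 51 mm taller than the other two pins. From the foot up: shank 16 mm dia, 95 long; collar 56 mm dia, 6 thick; round handle 20 mm dia, 50 long. Mass 0.2-0.4 kg. Origin: centre of the foot, z axis up towards the handle. The foot starts 6 mm above the table, 44 mm deep in a loose 19 mm socket.
- eye (a point): Centre of the eye (36 mm hole) in the upper lug, on its top face, 120 mm above the table; z up. Cage: black wire box 200 x 280 x 120 mm high, fixed, lid closed. Two level dark steel lugs (80 x 70, 6 mm thick) stick out from its front, towards the robot; upper one flush with the lid; lower one 20 mm beneath with an equal eye straight below. Eye 45 mm from the front face; nothing near is higher.
- short_pin_a: Short pin: same steel, collar and handle as the long one but a 36 mm shank, hanging by its collar on the white plastic holder (fixed block 240 x 70, 50 mm high, three sockets in a row 80 mm apart; which pin is in which varies). Its handle's top is 106 mm above the table. Stays in the holder. Origin: centre of its foot, z up.
- short_pin_b: Second short pin, identical to short_pin_a, in another socket. Stays in the holder. Origin: centre of its foot, z up.
Not all that is in view belongs to the job. Leave any green, orange or turquoise look-alike of the long_pin alone.

How it is judged:
At the end, for the whole second after the job is handed in: The long pin hangs upright (within about 10 degrees) and at rest through both eyes: its foot is within 16 mm of the eye's axis and at least 85 mm below the upper lug's top face (95 mm when the collar rests on it), and both short pins are within 30 mm of where they started (horizontal distance between long_pin and eye below 0.016 m and z of long_pin in the frame of eye below -0.085 m and angle between long_pin's own z axis and vertical below 0.17 rad and linear speed of long_pin below 0.02 m/s and distance of each of short_pin_a, short_pin_b from where it was at the start of the episode below 0.03 m); the robot touches nothing.
It fails at once if a short pin is pulled out or moved by more than 30 mm (distance of any of short_pin_a, short_pin_b from where it was at the start of the episode above 0.03 m).
It also fails if it takes over 40 s, if anything falls off the work surface, if the arm or the gripper's body presses on something with over 40 N, if the wrist force passes 120 N, or if a joint passes its speed limit or range.

### The arm

A 7-joint arm with a two-finger parallel gripper is mounted at the origin on the work surface. World frame = base frame: x ahead of the robot, y to its left, z up, the work surface at z = 0. Lengths are in m, angles in rad, forces in N, time in s.
With the tool pointing down it reaches from about 0.425 to 0.825 m from the base axis. Payload 3.6 kg.
Tool frame: the origin (TCP) lies at the very end of the fingers, on their centre line; the grasp point (between the pads) lies 19 mm behind it; z points along the fingers, x is the direction in which the jaws open and shut, and the axes are right-handed (so a half turn about z gives the same grasp; the last joint's range is limited). The gripper opens to 85 mm and grips with 20 to 120 N. Pads are 22 mm wide; open, the fingers measure 114 mm over their backs; the gripper's body (76 mm by 85 mm) begins 54 mm behind the grasp point. The pads swing forward as they close: fully open they stand 13 mm farther back than shut.
Start: joints at [-1.2, 0.615, -0.013, 1.423, 0.008, 1.103, -0.04], TCP at [0.252, 0.599, 0.197] pointing down, gripper open.
Joint ranges: [-3.12, 3.12], [-0.3, 2.06], [-1.34, 1.32], [0.26, 2.42], [-1.36, 4.5], [0.01, 1.98], [-2.84, 2.84]. Speed limits (rad/s): [2.79, 2.79, 3.14, 3.14, 3.14, 3.14, 3.14].

### API

Orientations are given as a unit quaternion [x, y, z, w].
In Python, from station import status, eyes, workorder, finder gives the robot as it stands. The module is installed in compiled form; this text tells all that it offers.
- The arm moves only by the tool step_arm, never from a script. Its argument "steps" is a list of rows, each an object with "translation": the shift along the tool's x, y, z in m, a list of three; "delta_rot": the turn, a rotation vector about the tool's x, y, z in degrees, a list of three; "jaw": the finger opening in m, from 0 to 0.0854. In form: [{"translation": [x, y, z], "delta_rot": [wx, wy, wz], "jaw": jaw}, ...]. A call has 1 to 10 rows; each row shifts and turns the pose as measured when the row begins, along the tool's axes as they then stand; what a row does not reach is not made up. A row lasts 1/12 s, in which the tool goes at most 41.7 mm and 7.16 degrees, less where a joint would pass 70% of its speed; a pose out of reach is approached as far as the arm can. A call is refused whole if a number of a shift passes 0.0417 or a number of a turn 7.16, either way. A call with a gripper value outside its range is refused whole. The fingers move at their own pace and stop on an object; "force" is the grip in N (left out, the last holds). Time passes only in rows, so rows that do not move let the fingers close. It gives the time, the measured TCP pose, the force and the opening at its end, in the units of the state.
- status.sense(): the state, without advancing time (a new reading comes with each control period).
- eyes.read_camera(name): name is "scene" or "top"; returns a dict with "img" (420x560x3 uint8, red, green, blue), "vfov" (degrees; the focal length in pixels is half the picture's height over the tangent of half this angle, whatever the lens; pixels are square), "cx", "cy" (the principal point, pixels), "T" (4x4, takes a point from camera to world coordinates). Camera axes: x right, y down, z forward; pixel columns grow to the right and rows downward; lengths in m; the calibration is good to about 2 mm. A picture is of the moment at which its call begins. There is no depth.
- workorder.finish_job(): hands the job in, once; it reports no verdict.
Trained networks look in a picture, given as the dict that the camera call returned (one of the last four; its "shot" number tells which), for a name from the list of things; names that differ only in an ending like _2 or _b are one class to them, and where a whole thing is asked for, a point or a joint stands for the part that bears it (a point fixed in the world has none). Each returns a list of dicts, best first, with "score" (0 to 1); they miss things now and then, are a little off and sometimes report something else, mostly with a low value. They report only what shows in the picture. A call takes as long as a camera call. They do not tell look-alikes from the thing itself.
- finder.search_frame(picture, name): "box" ([left, top, width, height] in pixels, round what is visible of it).
- finder.masks_of(picture, name): "mask" (420x560 bool, what is visible of it) and "box" ([left, top, width, height] in pixels, round what is visible of it).
- finder.pinpoint(picture, name): "point" ([column, row] in pixels: a listed point, or the origin of a listed thing).
The state is a dict: "clock": time; "joint_positions": joint angles; "dq": joint speeds; "joint_efforts": joint torques, N m; "tcp_pos": TCP position; "orientation": TCP orientation; "ft_force": force on the tool from outside, world axes, zero at the start; "torque": the same for the moment, N m; "opening": opening from 0.0 (shut) to 1.0 (fully open).
Only numpy, scipy, OpenCV 4.12 (cv2) and the standard library are available. Lean on these libraries where they do the work, as an engineer would, in place of code of your own. Each camera call takes 0.05 s, during which the arm holds its last target. There are 200 camera calls.

## Working session

There is one attempt and no reset: what is moved stays moved. The work goes in short steps, Python scripts to look and compute and a tool call to move; the robot and the scene stay as the last step left them, time stands still between calls to the robot, and variables do not carry over. Pictures are saved under pics/ and viewed, about 8 in all and at most 12, crops included, and the job is handed in when it is done.

Besides the shell and the picture viewer there is one more tool, called after "Emit:" in YAML: its name, and indented under it one key for each argument. step_arm: Moves the arm, as the interface text tells. Its arguments: {"type":"object","properties":{"steps":{"type":"array"},"force":{"type":"number"}},"required":["steps"]}

```bash
mkdir -p pics; cat > h.py <<'E'
import numpy as np, cv2
from station import status, eyes, workorder, finder
def cam(n): return eyes.read_camera(n)
def ray(p,px):
    f=p["img"].shape[0]/2/np.tan(np.radians(p["vfov"])/2)
    T=np.array(p["T"]); d=np.array([(px[0]-p["cx"])/f,(px[1]-p["cy"])/f,1.])
    return T[:3,3],T[:3,:3]@d
def atz(p,px,z):
    o,d=ray(p,px); return o+d*(z-o[2])/d[2]
def proj(p,X):
    f=p["img"].shape[0]/2/np.tan(np.radians(p["vfov"])/2)
    T=np.array(p["T"]); c=T[:3,:3].T@(np.array(X)-T[:3,3]); return np.array([p["cx"]+f*c[0]/c[2],p["cy"]+f*c[1]/c[2]])
def tri(p1,a,p2,b):
    o1,d1=ray(p1,a);o2,d2=ray(p2,b)
    A=np.stack([d1,-d2],1);s=np.linalg.lstsq(A,o2-o1,rcond=None)[0]
    q1=o1+d1*s[0];q2=o2+d2*s[1];return (q1+q2)/2,np.linalg.norm(q1-q2)
def save(p,name): cv2.imwrite("pics/"+name,p["img"][:,:,::-1])
E
python3 - <<'E'
from h import *
np.set_printoptions(precision=4,suppress=True)
s=status.sense();print(s["tcp_pos"],s["orientation"],s["clock"],s["ft_force"])
P={n:cam(n) for n in("scene","top")}
for n,p in P.items():
    save(p,n+"0.png");print(n,p["vfov"],p["cx"],p["cy"],np.array(p["T"]).round(3).tolist())
    for t in("long_pin","eye","short_pin_a"):
        for r in finder.pinpoint(p,t): print(n,t,np.round(r["point"],1),round(r["score"],2))
    for r in finder.search_frame(p,"long_pin"):print(n,"box",np.round(r["box"],1),round(r["score"],2))
cv2.imwrite("pics/both.png",np.vstack([P["scene"]["img"],P["top"]["img"]])[:,:,::-1])
E
```

```text
[0.2514 0.5985 0.1963] [ 0.8328  0.5535 -0.0011  0.0007] 0.0 [-0.7628 -0.7894 -0.3305]
scene 45.163596401440394 281.1470091816106 210.66934192722476 [[0.839, 0.279, -0.467, 0.921], [0.544, -0.466, 0.698, -0.534], [-0.022, -0.84, -0.543, 0.572], [0.0, 0.0, 0.0, 1.0]]
scene long_pin [341.9 196. ] 0.92
scene long_pin [283.3 253.9] 0.73
scene long_pin [384.6 210. ] 0.61
scene eye [237.3 283.7] 0.68
scene short_pin_a [277.3 209.5] 0.89
scene short_pin_a [312.  214.5] 0.59
scene box [372.6 143.7  33.7  65.7] 0.89
scene box [333.3 131.2  25.   68.2] 0.87
scene box [269.  180.4  32.9  77.2] 0.72
scene box [339.1 156.   30.1  57.5] 0.66
top 57.069125079000045 278.29478815514295 217.01901431373213 [[0.022, -0.994, 0.109, 0.42], [-1.0, -0.024, -0.019, 0.066], [0.022, -0.108, -0.994, 0.888], [0.0, 0.0, 0.0, 1.0]]
top long_pin [263.9 220.5] 0.82
top long_pin [160.3 215.3] 0.7
top long_pin [159.6 174.5] 0.57
top eye [373.2 183.3] 0.63
top short_pin_a [211.7 220.4] 0.91
top short_pin_a [214.2 255. ] 0.75
top box [134.8 153.5  30.   24.4] 0.93
top box [189.2 165.7  25.8  27.3] 0.67
top box [251.7 205.7  27.6  21.7] 0.57
top box [132.5 198.4  31.6  23.8] 0.56
```

View pics/scene0.png

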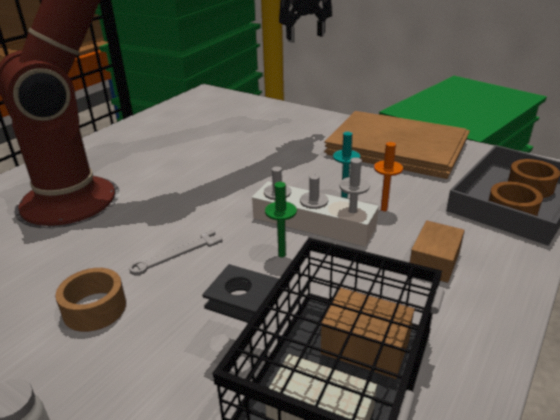

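View pics/top0.png

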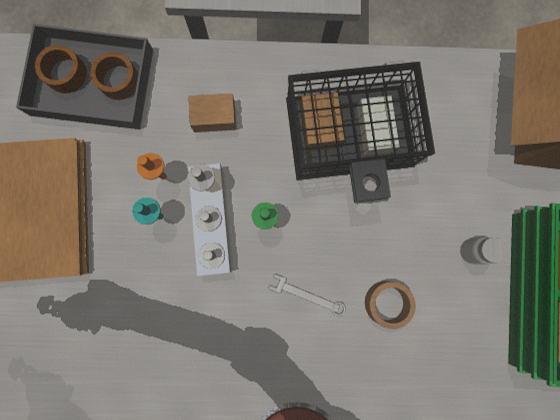

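```bash
python3 - <<'E'
from h import *
np.set_printoptions(precision=4,suppress=True)
P={n:cam(n) for n in("scene","top")}
a=cv2.resize(P["scene"]["img"][120:300,200:420],None,fx=3.6,fy=3.2,interpolation=cv2.INTER_CUBIC)[:, :792]
b=cv2.resize(P["top"]["img"][140:280,120:400],None,fx=2.8,fy=2.8*1.0,interpolation=cv2.INTER_CUBIC)
cv2.imwrite("pics/s_c.png",cv2.resize(P["scene"]["img"][120:310,200:420],None,fx=3,fy=3,interpolation=cv2.INTER_CUBIC)[:,:,::-1])
cv2.imwrite("pics/t_c.png",cv2.resize(P["top"]["img"][140:290,120:400],None,fx=2.8,fy=2.8,interpolation=cv2.INTER_CUBIC)[:,:,::-1])
p=P["top"]
for n,p in P.items():
  for t in("eye","long_pin","short_pin_a"):
    for r in finder.pinpoint(p,t): print(n,t,np.round(r["point"],1),round(r["score"],2),atz(p,r["point"],dict(eye=.12,long_pin=.006,short_pin_a=.02)[t]))
E
```

```text
scene eye [239.2 283.8] 0.95 [ 0.5823 -0.1339  0.12  ]
scene long_pin [343.3 197.1] 0.81 [0.5191 0.3085 0.006 ]
scene long_pin [381.8 210.7] 0.63 [0.6109 0.3009 0.006 ]
scene short_pin_a [311.8 214.8] 0.83 [0.5063 0.1955 0.02  ]
top eye [368.8 182.2] 0.65 [ 0.5802 -0.1315  0.12  ]
top long_pin [164.3 174.3] 0.85 [0.61   0.3143 0.006 ]
top long_pin [158.4 215.3] 0.79 [0.5144 0.3226 0.006 ]
top long_pin [209.  184.8] 0.78 [0.5881 0.2104 0.006 ]
top long_pin [263.1 219.9] 0.69 [0.5096 0.0834 0.006 ]
top short_pin_a [209.2 219.2] 0.59 [0.5068 0.2044 0.02  ]
top short_pin_a [213.5 257.4] 0.56 [0.4215 0.1913 0.02  ]
```

View pics/s_c.png

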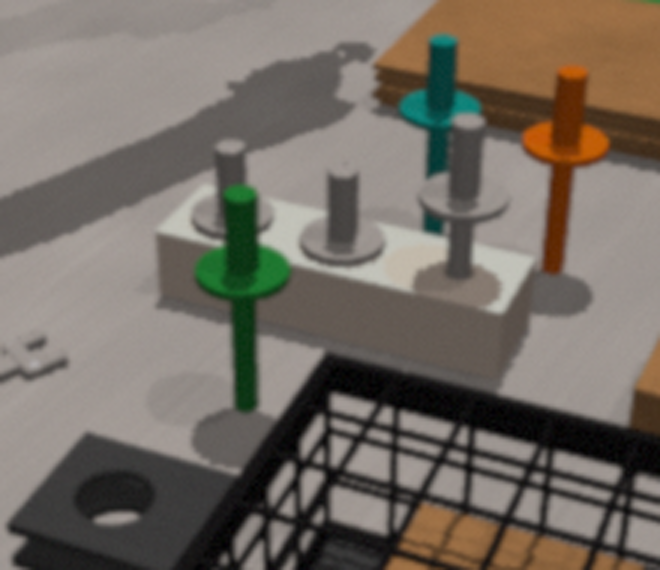

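View pics/t_c.png

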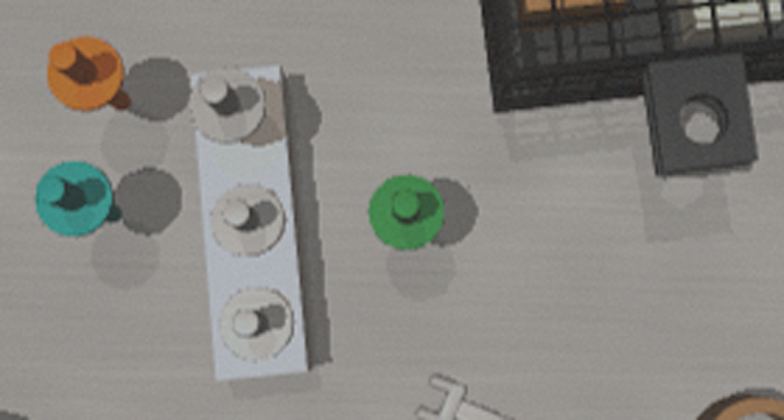

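```bash
python3 - <<'E'
from h import *
np.set_printoptions(precision=4,suppress=True)
P={n:cam(n) for n in("scene","top")};s,t=P["scene"],P["top"]
for nm,a,b,z in(("ltop",(356,160),(196.1,171.4),.157),("lcol",(354.3,185.5),(201.4,177.5),.107),("eye",(238.3,286.3),(371,183.2),.12),
 ("sB",(314,177),(203.9,216.1),.106),("sA",(277,169),(207.9,254.6),.106),("orange",(390.7,144.5),(144,160),.151),("teal",(347.5,134),(140,208),.151),("green",(280,184),(265,213),.151)):
    print(nm,atz(s,a,z),atz(t,b,z),*tri(s,a,t,b))
st=status.sense()
from scipy.spatial.transform import Rotation as R
print(R.from_quat(st["orientation"]).as_matrix(),st["tcp_pos"])
E
```

```text
ltop [0.5878 0.2086 0.157 ] [0.5848 0.2114 0.157 ] [0.5857 0.2121 0.1548] 0.00090816924933608
lcol [0.5894 0.2048 0.107 ] [0.5836 0.21   0.107 ] [0.5855 0.2114 0.1023] 0.0019010708697804538
eye [ 0.5843 -0.1385  0.12  ] [ 0.5783 -0.136   0.12  ] [ 0.5802 -0.1361  0.1161] 0.00301810626577878
sB [0.5095 0.1966 0.106 ] [0.5043 0.2017 0.106 ] [0.5053 0.2028 0.1017] 0.001215913633500174
sA [0.4316 0.1877 0.106 ] [0.4267 0.1903 0.106 ] [0.4276 0.1915 0.103 ] 0.002200570656201631
orange [0.6115 0.3108 0.151 ] [0.606  0.3141 0.151 ] [0.6081 0.3161 0.1475] 0.002847768101199248
teal [0.519  0.3128 0.151 ] [0.5121 0.3161 0.151 ] [0.5142 0.3186 0.1471] 0.0038691258961904094
green [0.5123 0.0763 0.151 ] [0.5083 0.0772 0.151 ] [0.5096 0.078  0.1491] 0.0025781060636358177
[[ 0.3873  0.9219 -0.0001]
 [ 0.9219 -0.3873 -0.    ]
 [-0.     -0.0001 -1.    ]] [0.2518 0.5992 0.1975]
```

```bash
cat > plan.py <<'E'
import sys; from h import *
from scipy.spatial.transform import Rotation as R
def plan(goal,yaw,n):  # rows to reach goal with tool x at yaw
    s=status.sense();p=np.array(s["tcp_pos"]);M=R.from_quat(s["orientation"])
    G=R.from_euler("z",yaw,degrees=True)*R.from_euler("x",180,degrees=True)
    w=(M.inv()*G).as_rotvec(degrees=True)/n; d=(np.array(goal)-p)/n
    print("tcp",p.round(4),"F",np.round(s["ft_force"],1),"open",round(s["opening"],3),"t",s["clock"])
    print("dp world",(d*n).round(4),"rotvec total",(w*n).round(2))
    for k in range(n):
        Mk=M*R.from_rotvec(w*k,degrees=True)
        print((Mk.inv().apply(d)).round(4).tolist(),w.round(2).tolist())
plan([float(v) for v in sys.argv[1:4]],float(sys.argv[4]),int(sys.argv[5]))
E
python3 plan.py .587 .209 .2 0 14
```

```text
tcp [0.2518 0.5992 0.1975] F [ 0.6  0.2 -0.5] open 1.003 t 1.0
dp world [ 0.3352 -0.3902  0.0025] rotvec total [-0.    0.   67.21]
[-0.0164, 0.0329, -0.0002] [-0.0, 0.0, 4.8]
[-0.0136, 0.0341, -0.0002] [-0.0, 0.0, 4.8]
[-0.0107, 0.0352, -0.0002] [-0.0, 0.0, 4.8]
[-0.0077, 0.0359, -0.0002] [-0.0, 0.0, 4.8]
[-0.0047, 0.0364, -0.0002] [-0.0, 0.0, 4.8]
[-0.0016, 0.0367, -0.0002] [-0.0, 0.0, 4.8]
[0.0014, 0.0367, -0.0002] [-0.0, 0.0, 4.8]
[0.0045, 0.0365, -0.0002] [-0.0, 0.0, 4.8]
[0.0076, 0.036, -0.0002] [-0.0, 0.0, 4.8]
[0.0105, 0.0352, -0.0002] [-0.0, 0.0, 4.8]
[0.0134, 0.0342, -0.0002] [-0.0, 0.0, 4.8]
[0.0163, 0.033, -0.0002] [-0.0, 0.0, 4.8]
[0.019, 0.0315, -0.0002] [-0.0, 0.0, 4.8]
[0.0215, 0.0298, -0.0002] [-0.0, 0.0, 4.8]
```

Emit:
step_arm:
  steps:
    - {"translation": [-0.016, 0.033, 0], "delta_rot": [0, 0, 4.8], "jaw": 0.085}
    - {"translation": [-0.0136, 0.034, 0], "delta_rot": [0, 0, 4.8], "jaw": 0.085}
    - {"translation": [-0.0107, 0.035, 0], "delta_rot": [0, 0, 4.8], "jaw": 0.085}
    - {"translation": [-0.0077, 0.036, 0], "delta_rot": [0, 0, 4.8], "jaw": 0.085}
    - {"translation": [-0.0047, 0.036, 0], "delta_rot": [0, 0, 4.8], "jaw": 0.085}
    - {"translation": [-0.0016, 0.0367, 0], "delta_rot": [0, 0, 4.8], "jaw": 0.085}
    - {"translation": [0.0014, 0.0367, 0], "delta_rot": [0, 0, 4.8], "jaw": 0.085}
    - {"translation": [0.0045, 0.0365, 0], "delta_rot": [0, 0, 4.8], "jaw": 0.085}
    - {"translation": [0.0076, 0.036, 0], "delta_rot": [0, 0, 4.8], "jaw": 0.085}
    - {"translation": [0.0105, 0.035, 0], "delta_rot": [0, 0, 4.8], "jaw": 0.085}

```text
clock: 1.83
tcp_pos: [0.4874, 0.3213, 0.1945]
orientation: [0.987, 0.16, -0.002, -0.007]
ft_force: [0.1, 0.4, 0.5]
opening: 0.998
```

```bash
python3 plan.py .587 .209 .2 0 6
```

```text
tcp [0.4874 0.3213 0.1945] F [0.1 0.4 0.5] open 0.998 t 1.8333
dp world [ 0.0996 -0.1123  0.0055] rotvec total [-0.77  0.25 18.43]
[0.0098, 0.023, -0.0013] [-0.13, 0.04, 3.07]
[0.011, 0.0224, -0.0012] [-0.13, 0.04, 3.07]
[0.0122, 0.0218, -0.0011] [-0.13, 0.04, 3.07]
[0.0134, 0.0211, -0.0011] [-0.13, 0.04, 3.07]
[0.0145, 0.0204, -0.001] [-0.13, 0.04, 3.07]
[0.0156, 0.0196, -0.001] [-0.13, 0.04, 3.07]
```

Emit:
step_arm:
  steps:
    - {"translation": [0.0098, 0.023, -0.0012], "delta_rot": [-0.1, 0, 3.1], "jaw": 0.085}
    - {"translation": [0.011, 0.0224, -0.0012], "delta_rot": [-0.1, 0, 3.1], "jaw": 0.085}
    - {"translation": [0.012, 0.022, -0.001], "delta_rot": [-0.1, 0, 3.1], "jaw": 0.085}
    - {"translation": [0.0134, 0.021, -0.001], "delta_rot": [-0.1, 0, 3.1], "jaw": 0.085}
    - {"translation": [0.0145, 0.0204, -0.001], "delta_rot": [-0.1, 0, 3.1], "jaw": 0.085}
    - {"translation": [0.0156, 0.0196, -0.001], "delta_rot": [-0.1, 0, 3.1], "jaw": 0.085}
    - {"translation": [0, 0, 0], "delta_rot": [0, 0, 0], "jaw": 0.085}

```text
clock: 2.42
tcp_pos: [0.5963, 0.1892, 0.2016]
orientation: [1.0, -0.019, 0.001, 0.002]
ft_force: [0.7, -1.8, 0.4]
opening: 0.995
```

```bash
python3 plan.py .587 .209 .119 0 3; python3 - <<'E'
from h import *
p=cam("scene");q=cam("top")
s=status.sense()["tcp_pos"];print(proj(p,s),proj(q,s))
a=cv2.resize(p["img"][70:260,280:450],None,fx=2.3,fy=2.3,interpolation=cv2.INTER_CUBIC)
b=cv2.resize(q["img"][80:270,110:280],None,fx=2.3,fy=2.3,interpolation=cv2.INTER_CUBIC)
cv2.imwrite("pics/above.png",np.hstack([a,b])[:,:,::-1])
E
```

```text
tcp [0.5963 0.1892 0.2016] F [ 0.7 -1.8  0.4] open 0.995 t 2.4167
dp world [-0.0093  0.0198 -0.0826] rotvec total [ 0.27 -0.15 -2.21]
[-0.0034, -0.0066, 0.0275] [0.09, -0.05, -0.74]
[-0.0033, -0.0066, 0.0275] [0.09, -0.05, -0.74]
[-0.0032, -0.0066, 0.0275] [0.09, -0.05, -0.74]
[356.8060534  140.80193064] [200.82714    161.65848115]
```

View pics/above.png

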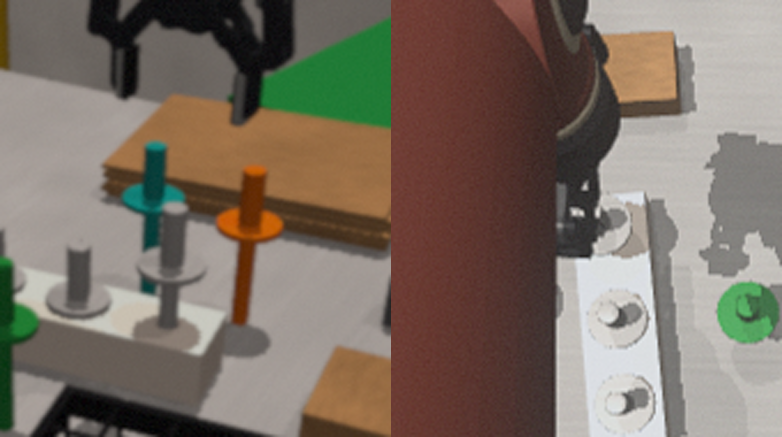

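```bash
python3 plan.py .587 .209 .119 0 3|head -2; python3 - <<'E'
from h import *
np.set_printoptions(precision=4,suppress=True)
p=cam("scene");s=np.array(status.sense()["tcp_pos"]);print(s)
for z in(0,.013,.03,.05):print(z,proj(p,s+[0,0,z]),proj(p,s+[0.045,0,z]),proj(p,s-[0.045,0,-z]))
a=cv2.resize(p["img"][60:230,300:430],None,fx=3.5,fy=3.5,interpolation=cv2.INTER_CUBIC)
cv2.imwrite("pics/above2.png",a[:,:,::-1])
E
```

```text
tcp [0.5931 0.1949 0.2011] F [-1.4  1.  -0.6] open 0.997 t 2.5167
dp world [-0.0061  0.0141 -0.0821] rotvec total [ 0.    0.08 -1.75]
[0.5921 0.1969 0.201 ]
0 [356.7997 140.3311] [381.2784 146.1033] [333.4821 134.8328]
0.013 [357.2512 133.3264] [381.9476 138.9714] [333.7356 127.9514]
0.03 [357.8529 123.9908] [382.8398 129.4616] [334.0733 118.7842]
0.05 [358.5777 112.7443] [383.9153 117.9986] [334.4799 107.7472]
```

View pics/above2.png

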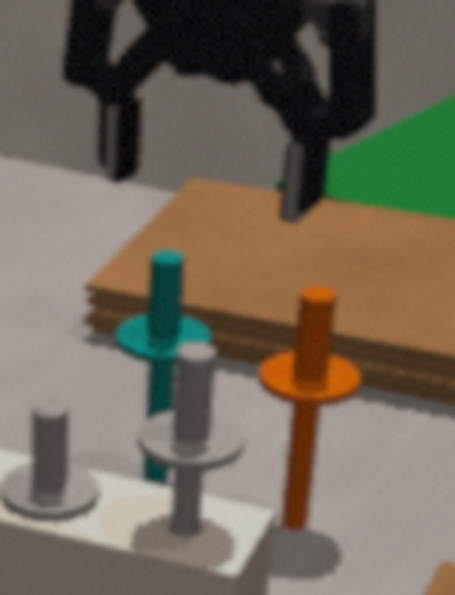

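Emit:
step_arm:
  steps:
    - {"translation": [-0.005, -0.012, 0.01], "delta_rot": [0, 0, -1.5], "jaw": 0.085}
    - {"translation": [0, 0, 0.02], "delta_rot": [0, 0, 0], "jaw": 0.085}
    - {"translation": [0, 0, 0.015], "delta_rot": [0, 0, 0], "jaw": 0.085}
    - {"translation": [0, 0, 0], "delta_rot": [0, 0, 0], "jaw": 0.085}
    - {"translation": [0, 0, 0], "delta_rot": [0, 0, 0], "jaw": 0.085}

```text
clock: 2.98
tcp_pos: [0.581, 0.2231, 0.153]
orientation: [1.0, 0.01, -0.003, -0.005]
ft_force: [0.3, 0.3, 0.8]
opening: 0.995
```

```bash
python3 - <<'E'
from h import *
np.set_printoptions(precision=4,suppress=True)
p=cam("scene");q=cam("top");s=np.array(status.sense()["tcp_pos"]);print(s)
for z in(0,.013,.03,.05):print(z,proj(p,s+[0,0,z]),proj(p,s+[0.045,0,z]),proj(p,s-[0.045,0,-z]))
a=cv2.resize(p["img"][80:230,300:430],None,fx=3.5,fy=3.5,interpolation=cv2.INTER_CUBIC)
b=cv2.resize(q["img"][110:260,170:260],None,fx=3.5,fy=3.5,interpolation=cv2.INTER_CUBIC)
cv2.imwrite("pics/above3.png",np.hstack([a,b])[:,:,::-1])
E
python3 plan.py .587 .209 .119 0 3
```

```text
[0.5813 0.223  0.1535]
0 [356.1655 157.7326] [379.2852 163.5973] [334.0848 152.1315]
0.013 [356.5876 151.2419] [379.9015 156.9994] [334.3295 145.7452]
0.03 [357.1496 142.6002] [380.7223 148.2112] [334.6551 137.2459]
0.05 [357.8257 132.2033] [381.7104 137.6323] [335.0467 127.0256]
tcp [0.5813 0.223  0.1535] F [0.7 0.2 0.1] open 0.994 t 3.0833
dp world [ 0.0057 -0.014  -0.0345] rotvec total [-0.59  0.3   1.18]
[0.0018, 0.0048, 0.0114] [-0.2, 0.1, 0.39]
[0.0019, 0.0048, 0.0115] [-0.2, 0.1, 0.39]
[0.0019, 0.0047, 0.0115] [-0.2, 0.1, 0.39]
```

View pics/above3.png

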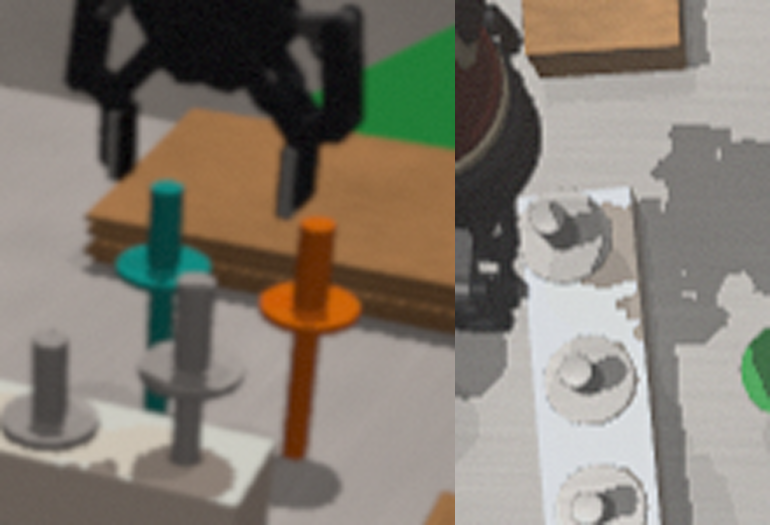

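```bash
python3 - <<'E'
from h import *
np.set_printoptions(precision=4,suppress=True)
p=cam("scene");q=cam("top");s=np.array(status.sense()["tcp_pos"]);print(s)
for z in(.12,.166,.196): print(z,"scene mid at z",atz(p,(358,136),z), "L",atz(p,(333.7,130.3),z),"R",atz(p,(382.3,142),z))
for z in(0,.013,.043):print("top",z,proj(q,s+[0,0,z]),proj(q,s+[-.045,0,z]))
t=np.array([.252,.599,.197])
for z in(0,.013,.043):print("start",proj(p,t+[0,0,z]))
# dark pixels columns/rows in the start picture: lowest dark pixels
im=cv2.imread("pics/scene0.png"); g=im.max(2); m=(g<45)[:60,270:345]
for c in range(0,75,3):
    r=np.where(m[:,c])[0]; print(270+c, r.max() if len(r) else None,end="; ")
g=q["img"].max(2); m=(g<60)[150:215,165:205]
print()
for r in range(0,65,4): print(150+r,"".join("#" if v else "." for v in m[r]))
E
```

```text
[0.5829 0.2213 0.1545]
0.12 scene mid at z [0.5132 0.3771 0.12  ] L [0.4549 0.3775 0.12  ] R [0.5692 0.3754 0.12  ]
0.166 scene mid at z [0.5547 0.2844 0.166 ] L [0.5023 0.2848 0.166 ] R [0.605  0.2829 0.166 ]
0.196 scene mid at z [0.5817 0.224  0.196 ] L [0.5332 0.2243 0.196 ] R [0.6283 0.2225 0.196 ]
top 0 [191.1314 172.5372] [190.0379 195.6079]
top 0.013 [189.7407 171.0068] [188.6183 194.4776]
top 0.043 [186.3357 167.26  ] [185.1413 191.7092]
start [305.4271  56.3094]
start [305.4463  51.2297]
start [305.4912  39.2942]
270 None; 273 None; 276 None; 279 21; 282 23; 285 24; 288 39; 291 39; 294 22; 297 18; 300 15; 303 14; 306 14; 309 13; 312 13; 315 14; 318 35; 321 35; 324 21; 327 17; 330 16; 333 None; 336 None; 339 None; 342 None; 
150 ###.########.....#############..........
154 #...###.......###############...........
158 ........###################.............
162 #########################...............
166 ######################..................
170 ######################..................
174 .####.....#######..####.................
178 ..##.......############.................
182 ...........###########..................
186 ...........#.......###..................
190 ..............##########................
194 ####.......##.##########................
198 ...#####.############...................
202 .......#####.########...................
206 ........................................
210 ........................................
214 ........................................
```

Emit:
step_arm:
  steps:
    - {"translation": [0.002, 0.006, 0], "delta_rot": [-0.3, 0.15, 0.6], "jaw": 0.085}
    - {"translation": [0.002, 0.005, 0], "delta_rot": [-0.2, 0.1, 0.5], "jaw": 0.085}
    - {"translation": [0, 0.001, 0], "delta_rot": [0, 0, 0], "jaw": 0.085}
    - {"translation": [0, 0, 0], "delta_rot": [0, 0, 0], "jaw": 0.085}

```text
clock: 3.52
tcp_pos: [0.5895, 0.2073, 0.1572]
orientation: [1.0, -0.002, 0.004, -0.0]
ft_force: [0.5, 0.2, -0.2]
opening: 0.998
```

```bash
python3 plan.py .587 .209 .125 0 3
```

```text
tcp [0.5895 0.2073 0.1572] F [ 0.5  0.2 -0.2] open 0.998 t 3.5167
dp world [-0.0025  0.0017 -0.0322] rotvec total [-0.04 -0.44 -0.28]
[-0.0009, -0.0006, 0.0107] [-0.01, -0.15, -0.09]
[-0.0009, -0.0006, 0.0107] [-0.01, -0.15, -0.09]
[-0.0008, -0.0006, 0.0107] [-0.01, -0.15, -0.09]
```

Emit:
step_arm:
  steps:
    - {"translation": [-0.001, 0, 0.011], "delta_rot": [0, -0.2, 0], "jaw": 0.085}
    - {"translation": [0, 0, 0.011], "delta_rot": [0, 0, 0], "jaw": 0.085}
    - {"translation": [0, 0, 0.005], "delta_rot": [0, 0, 0], "jaw": 0.085}
    - {"translation": [0, 0, 0], "delta_rot": [0, 0, 0], "jaw": 0.085}

```text
clock: 3.85
tcp_pos: [0.589, 0.2063, 0.1279]
orientation: [1.0, -0.003, 0.002, -0.0]
ft_force: [0.2, 0.2, -0.2]
opening: 0.999
```

```bash
python3 plan.py .587 .209 .12 0 1; python3 - <<'E'
from h import *
np.set_printoptions(precision=4,suppress=True)
p=cam("scene");q=cam("top");s=np.array(status.sense()["tcp_pos"]);print(s)
for z in(0,.013,.043):print(z,proj(p,s+[0,0,z]),proj(p,s+[0.045,0,z]),proj(p,s-[0.045,0,-z]))
a=cv2.resize(p["img"][80:230,300:430],None,fx=3.5,fy=3.5,interpolation=cv2.INTER_CUBIC)
b=cv2.resize(q["img"][110:260,170:260],None,fx=3.5,fy=3.5,interpolation=cv2.INTER_CUBIC)
cv2.imwrite("pics/above4.png",np.hstack([a,b])[:,:,::-1])
E
```

```text
tcp [0.589  0.2063 0.1279] F [ 0.2  0.2 -0.2] open 0.999 t 3.85
dp world [-0.002   0.0027 -0.0079] rotvec total [-0.06 -0.28 -0.37]
[-0.0021, -0.0026, 0.0079] [-0.06, -0.28, -0.37]
[0.5896 0.2066 0.1289]
0 [355.5    174.5646] [378.6551 180.8392] [333.3878 168.5726]
0.013 [355.9178 168.191 ] [379.2677 174.3642] [333.6277 162.298 ]
0.043 [356.9074 153.0967] [380.7193 159.0202] [334.1955 147.4469]
```

View pics/above4.png

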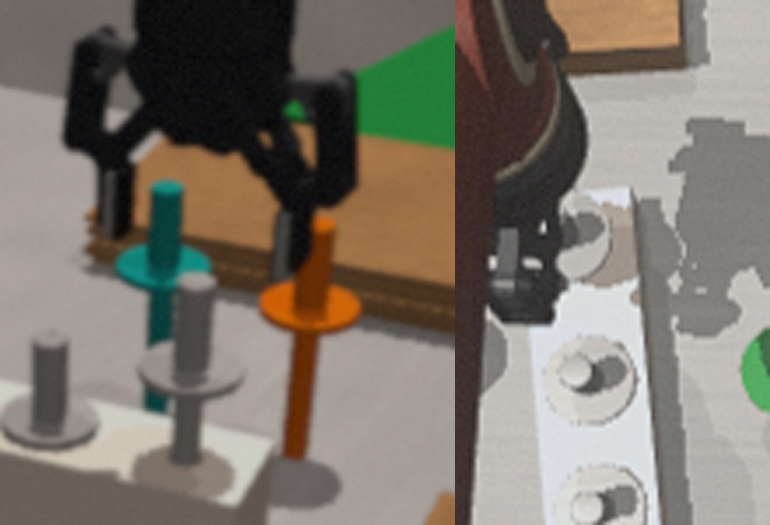

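Emit:
step_arm:
  steps:
    - {"translation": [-0.002, -0.002, 0.008], "delta_rot": [0, -0.2, -0.2], "jaw": 0.085}
    - {"translation": [0, 0, 0.006], "delta_rot": [0, 0, 0], "jaw": 0.085}
    - {"translation": [0, 0, 0.004], "delta_rot": [0, 0, 0], "jaw": 0.085}
    - {"translation": [0, 0, 0], "delta_rot": [0, 0, 0], "jaw": 0.085}

```text
clock: 4.28
tcp_pos: [0.5878, 0.2096, 0.1095]
orientation: [1.0, -0.001, 0.002, -0.001]
ft_force: [-0.6, 0.6, -0.0]
opening: 0.995
```

Emit:
step_arm:
  steps:
    - {"translation": [0, 0, 0.006], "delta_rot": [0, 0, 0], "jaw": 0.085}
    - {"translation": [0, 0, 0.004], "delta_rot": [0, 0, 0], "jaw": 0.085}
    - {"translation": [0, 0, 0], "delta_rot": [0, 0, 0], "jaw": 0.085}

```text
clock: 4.53
tcp_pos: [0.5879, 0.2098, 0.0984]
orientation: [1.0, -0.001, 0.002, -0.001]
ft_force: [0.1, 0.1, -0.2]
opening: 1.001
```

```bash
python3 - <<'E'
from h import *
np.set_printoptions(precision=4,suppress=True)
p=cam("scene");q=cam("top");s=status.sense();print(s["tcp_pos"],s["ft_force"])
a=cv2.resize(p["img"][80:230,300:430],None,fx=3.5,fy=3.5,interpolation=cv2.INTER_CUBIC)
b=cv2.resize(q["img"][110:260,170:260],None,fx=3.5,fy=3.5,interpolation=cv2.INTER_CUBIC)
cv2.imwrite("pics/above5.png",np.hstack([a,b])[:,:,::-1])
E
```

```text
[0.5883 0.2098 0.0991] [-0.0526  0.1959 -0.2471]
```

View pics/above5.png

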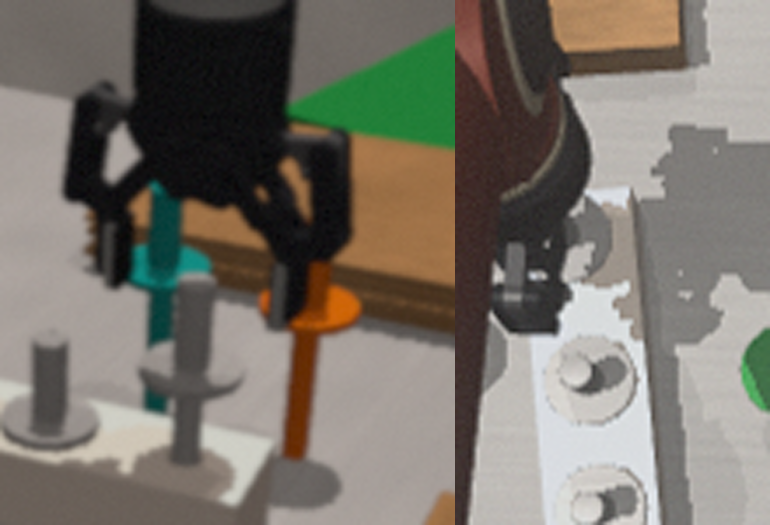

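Emit:
step_arm:
  force: 70
  steps:
    - {"translation": [0, 0, 0.006], "delta_rot": [0, 0, 0], "jaw": 0.085}
    - {"translation": [0, 0, 0], "delta_rot": [0, 0, 0], "jaw": 0.01}
    - {"translation": [0, 0, 0], "delta_rot": [0, 0, 0], "jaw": 0.01}
    - {"translation": [0, 0, 0], "delta_rot": [0, 0, 0], "jaw": 0.01}
    - {"translation": [0, 0, 0], "delta_rot": [0, 0, 0], "jaw": 0.01}
    - {"translation": [0, 0, 0], "delta_rot": [0, 0, 0], "jaw": 0.01}
    - {"translation": [0, 0, 0], "delta_rot": [0, 0, 0], "jaw": 0.01}
    - {"translation": [0, 0, 0], "delta_rot": [0, 0, 0], "jaw": 0.01}

```text
clock: 5.3
tcp_pos: [0.5881, 0.2099, 0.0937]
orientation: [1.0, -0.001, 0.002, -0.002]
ft_force: [1.1, 0.4, -1.1]
opening: 0.213
```

Emit:
step_arm:
  steps:
    - {"translation": [0, 0, -0.008], "delta_rot": [0, 0, 0], "jaw": 0.01}
    - {"translation": [0, 0, -0.012], "delta_rot": [0, 0, 0], "jaw": 0.01}
    - {"translation": [0, 0, -0.012], "delta_rot": [0, 0, 0], "jaw": 0.01}
    - {"translation": [0, 0, -0.012], "delta_rot": [0, 0, 0], "jaw": 0.01}
    - {"translation": [0, 0, -0.012], "delta_rot": [0, 0, 0], "jaw": 0.01}
    - {"translation": [0, 0, -0.012], "delta_rot": [0, 0, 0], "jaw": 0.01}
    - {"translation": [0, 0, -0.015], "delta_rot": [0, 0, 0], "jaw": 0.01}
    - {"translation": [0, 0, -0.015], "delta_rot": [0, 0, 0], "jaw": 0.01}
    - {"translation": [0, 0, -0.015], "delta_rot": [0, 0, 0], "jaw": 0.01}

```text
clock: 6.05
tcp_pos: [0.5831, 0.2082, 0.2043]
orientation: [1.0, -0.001, -0.005, 0.002]
ft_force: [0.6, -0.6, -3.4]
opening: 0.212
```

```bash
python3 plan.py .588 .21 .235 0 1; python3 - <<'E'
from h import *
p=cam("scene")
for n in("long_pin","short_pin_a"):
  for r in finder.pinpoint(p,n):print(n,r["point"],r["score"])
E
```

```text
tcp [0.5831 0.2082 0.2043] F [ 0.6 -0.6 -3.4] open 0.212 t 6.05
dp world [0.0049 0.0018 0.0307] rotvec total [ 0.21  0.52 -0.12]
[0.0047, -0.0017, -0.0308] [0.21, 0.52, -0.12]
long_pin [284.1, 255.9] 0.81
long_pin [351.3, 178.7] 0.71
long_pin [383.0, 210.1] 0.66
long_pin [344.2, 198.5] 0.6
short_pin_a [275.8, 205.5] 0.9
short_pin_a [313.5, 214.0] 0.72
```

Emit:
step_arm:
  steps:
    - {"translation": [0, 0, -0.02], "delta_rot": [0, 0.5, 0], "jaw": 0.01}
    - {"translation": [0, 0.01, -0.02], "delta_rot": [0, 0, 0], "jaw": 0.01}
    - {"translation": [0, 0.025, 0], "delta_rot": [0, 0, 0], "jaw": 0.01}
    - {"translation": [0, 0.03, 0], "delta_rot": [0, 0, 0], "jaw": 0.01}
    - {"translation": [0, 0.03, 0], "delta_rot": [0, 0, 0], "jaw": 0.01}
    - {"translation": [0, 0.03, 0], "delta_rot": [0, 0, 0], "jaw": 0.01}
    - {"translation": [0, 0.03, 0], "delta_rot": [0, 0, 0], "jaw": 0.01}
    - {"translation": [0, 0.03, 0], "delta_rot": [0, 0, 0], "jaw": 0.01}
    - {"translation": [0, 0.025, 0], "delta_rot": [0, 0, 0], "jaw": 0.01}
    - {"translation": [0, 0.02, 0], "delta_rot": [0, 0, 0], "jaw": 0.01}

```text
clock: 7.03
tcp_pos: [0.575, -0.0198, 0.2285]
orientation: [1.0, 0.008, -0.014, 0.0]
ft_force: [0.7, -0.4, -2.9]
opening: 0.211
```

```bash
python3 plan.py .583 -.136 .24 0 6
```

```text
tcp [ 0.575  -0.0198  0.2285] F [ 0.7 -0.4 -2.9] open 0.211 t 7.0333
dp world [ 0.008  -0.1162  0.0115] rotvec total [0.05 1.55 0.95]
[0.001, 0.0194, -0.0019] [0.01, 0.26, 0.16]
[0.001, 0.0194, -0.0019] [0.01, 0.26, 0.16]
[0.0011, 0.0194, -0.0019] [0.01, 0.26, 0.16]
[0.0012, 0.0194, -0.0019] [0.01, 0.26, 0.16]
[0.0012, 0.0194, -0.0019] [0.01, 0.26, 0.16]
[0.0013, 0.0194, -0.0019] [0.01, 0.26, 0.16]
```

Emit:
step_arm:
  steps:
    - {"translation": [0.002, 0.024, -0.004], "delta_rot": [0, 0.5, 0.3], "jaw": 0.01}
    - {"translation": [0.002, 0.024, -0.004], "delta_rot": [0, 0.4, 0.3], "jaw": 0.01}
    - {"translation": [0.002, 0.022, -0.003], "delta_rot": [0, 0.4, 0.3], "jaw": 0.01}
    - {"translation": [0.001, 0.015, -0.002], "delta_rot": [0, 0.2, 0], "jaw": 0.01}
    - {"translation": [0.001, 0.008, 0], "delta_rot": [0, 0, 0], "jaw": 0.01}
    - {"translation": [0, 0.002, 0], "delta_rot": [0, 0, 0], "jaw": 0.01}
    - {"translation": [0, 0, 0], "delta_rot": [0, 0, 0], "jaw": 0.01}
    - {"translation": [0, 0, 0], "delta_rot": [0, 0, 0], "jaw": 0.01}

```text
clock: 7.7
tcp_pos: [0.5751, -0.1253, 0.2293]
orientation: [1.0, -0.006, -0.012, 0.001]
ft_force: [-0.5, -0.6, -2.8]
opening: 0.207
```

```bash
python3 plan.py .583 -.136 .24 0 1
```

```text
tcp [ 0.5751 -0.1253  0.2293] F [-0.5 -0.6 -2.8] open 0.207 t 7.7
dp world [ 0.0079 -0.0107  0.0107] rotvec total [ 0.12  1.36 -0.67]
[0.0078, 0.0107, -0.0108] [0.12, 1.36, -0.67]
```

Emit:
step_arm:
  steps:
    - {"translation": [0.004, 0.006, -0.001], "delta_rot": [0, 0.8, -0.4], "jaw": 0.01}
    - {"translation": [0.004, 0.005, -0.001], "delta_rot": [0, 0.6, -0.3], "jaw": 0.01}
    - {"translation": [0, 0, 0], "delta_rot": [0, 0, 0], "jaw": 0.01}
    - {"translation": [0, 0, 0], "delta_rot": [0, 0, 0], "jaw": 0.01}
    - {"translation": [0, 0, 0], "delta_rot": [0, 0, 0], "jaw": 0.01}

```text
clock: 8.12
tcp_pos: [0.5845, -0.131, 0.2301]
orientation: [1.0, 0.005, 0.001, -0.001]
ft_force: [0.6, 0.3, -2.8]
opening: 0.213
```

```bash
python3 plan.py .583 -.136 .23 0 1;  python3 - <<'E'
from h import *
np.set_printoptions(precision=4,suppress=True)
p=cam("scene");q=cam("top");s=np.array(status.sense()["tcp_pos"])
for n,c in(("s",p),("t",q)):
  print(n,"tcp",proj(c,s),"pred foot",proj(c,s-[0,0,.0875]),"eye",proj(c,[.583,-.136,.12]))
  for k in("long_pin","eye"):
    for r in finder.pinpoint(c,k):print(n,k,np.round(r["point"],1),round(r["score"],2))
a=cv2.resize(p["img"][150:330,170:320],None,fx=2.6,fy=2.6,interpolation=cv2.INTER_CUBIC)
b=cv2.resize(q["img"][80:260,300:450],None,fx=2.6,fy=2.6,interpolation=cv2.INTER_CUBIC)
cv2.imwrite("pics/ov.png",np.hstack([a,b])[:,:,::-1])
E
```

```text
tcp [ 0.5845 -0.131   0.2301] F [ 0.6  0.3 -2.8] open 0.213 t 8.1167
dp world [-0.0015 -0.005  -0.0001] rotvec total [-0.11 -0.09  0.61]
[-0.0016, 0.005, 0.0001] [-0.11, -0.09, 0.61]
s tcp [236.0246 215.1947] pred foot [240.6849 270.1536] eye [238.6481 284.876 ]
s long_pin [240.1 266.8] 0.98
s long_pin [343.  197.1] 0.65
s long_pin [383.5 211.2] 0.61
s eye [237.8 284.4] 0.86
t tcp [384.4416 167.3638] pred foot [371.3788 177.8254] eye [370.984  180.9158]
t long_pin [368.7 176.4] 0.94
t long_pin [263.  220.2] 0.8
t long_pin [161.4 175.3] 0.61
t eye [369.1 181.1] 0.66
```

View pics/ov.png

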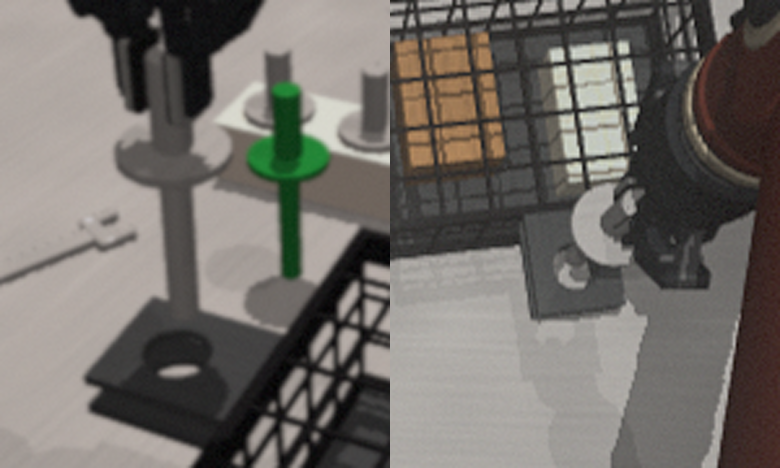

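```bash
python3 - <<'E'
from h import *
np.set_printoptions(precision=4,suppress=True)
p=cam("scene");q=cam("top");print(status.sense()["tcp_pos"])
for z in(.138,.142,.147):
  print(z,"scene foot net",atz(p,(240.1,266.8),z),"eyeball",atz(p,(240,271.5),z),"top net",atz(q,(368.7,176.4),z))
print("eye scene",atz(p,(238.4,286.2),.12),atz(p,(237.8,284.4),.12),"top",atz(q,(371,183.2),.12),atz(q,(369.1,181.1),.12))
print(tri(p,(240.1,266.8),q,(368.7,176.4)),tri(p,(240,271.5),q,(369,176.4)))
# collar rim ellipse
m=finder.masks_of(p,"long_pin")
for r in m: print(r["box"],r["score"])
E
```

```text
[ 0.5843 -0.1314  0.23  ]
0.138 scene foot net [ 0.5759 -0.1213  0.138 ] eyeball [ 0.5818 -0.1293  0.138 ] top net [ 0.5882 -0.1267  0.138 ]
0.142 scene foot net [ 0.5791 -0.1251  0.142 ] eyeball [ 0.5849 -0.133   0.142 ] top net [ 0.5873 -0.1257  0.142 ]
0.147 scene foot net [ 0.5831 -0.1299  0.147 ] eyeball [ 0.5888 -0.1377  0.147 ] top net [ 0.5862 -0.1244  0.147 ]
eye scene [ 0.5843 -0.1383  0.12  ] [ 0.5814 -0.1358  0.12  ] top [ 0.5783 -0.136   0.12  ] [ 0.5825 -0.1321  0.12  ]
(array([ 0.5842, -0.1267,  0.1457]), np.float64(0.005869554309360607)) (array([ 0.5855, -0.1289,  0.1397]), np.float64(0.006201332264727932))
[266.0, 182.8, 32.0, 73.0] 0.75
[334.7, 130.3, 23.8, 67.5] 0.73
[212.6, 169.2, 45.4, 104.0] 0.71
[372.5, 142.2, 31.0, 67.1] 0.62
```

Emit:
step_arm:
  steps:
    - {"translation": [-0.0015, 0.003, 0.002], "delta_rot": [-0.1, 0, 0.6], "jaw": 0.01}
    - {"translation": [-0.0015, 0.003, 0.003], "delta_rot": [0, 0, 0], "jaw": 0.01}
    - {"translation": [0, 0, 0.004], "delta_rot": [0, 0, 0], "jaw": 0.01}
    - {"translation": [0, 0, 0.002], "delta_rot": [0, 0, 0], "jaw": 0.01}
    - {"translation": [0, 0, 0], "delta_rot": [0, 0, 0], "jaw": 0.01}
    - {"translation": [0, 0, 0], "delta_rot": [0, 0, 0], "jaw": 0.01}

```text
clock: 9.07
tcp_pos: [0.5805, -0.1386, 0.2174]
orientation: [1.0, -0.001, 0.0, 0.0]
ft_force: [0.0, -0.4, -2.7]
opening: 0.207
```

```bash
python3 plan.py .5815 -.1375 .2025 0 1; python3 - <<'E'
from h import *
p=cam("scene");q=cam("top")
a=cv2.resize(p["img"][200:320,190:290],None,fx=4,fy=4,interpolation=cv2.INTER_CUBIC)
b=cv2.resize(q["img"][130:250,330:430],None,fx=4,fy=4,interpolation=cv2.INTER_CUBIC)
cv2.imwrite("pics/ov2.png",np.hstack([a,b])[:,:,::-1])
E
```

```text
tcp [ 0.5805 -0.1386  0.2174] F [ 0.  -0.4 -2.7] open 0.207 t 9.0667
dp world [ 0.001   0.0011 -0.0149] rotvec total [ 0.02 -0.01 -0.14]
[0.001, -0.0011, 0.0149] [0.02, -0.01, -0.14]
```

View pics/ov2.png

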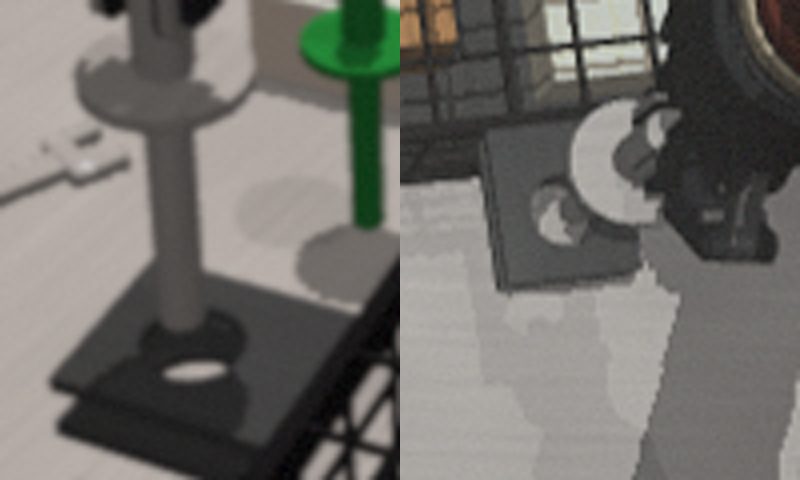

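Emit:
step_arm:
  steps:
    - {"translation": [0.003, -0.001, 0.002], "delta_rot": [0, 0, 0], "jaw": 0.01}
    - {"translation": [0, 0, 0.006], "delta_rot": [0, 0, 0], "jaw": 0.01}
    - {"translation": [0, 0, 0.006], "delta_rot": [0, 0, 0], "jaw": 0.01}
    - {"translation": [0, 0, 0.004], "delta_rot": [0, 0, 0], "jaw": 0.01}
    - {"translation": [0, 0, 0], "delta_rot": [0, 0, 0], "jaw": 0.01}

```text
clock: 9.58
tcp_pos: [0.5846, -0.1369, 0.1981]
orientation: [1.0, -0.001, 0.001, 0.0]
ft_force: [-0.8, 0.7, -3.2]
opening: 0.209
```

Emit:
step_arm:
  steps:
    - {"translation": [-0.001, 0, 0.006], "delta_rot": [0, 0, 0], "jaw": 0.01}
    - {"translation": [0, 0, 0.008], "delta_rot": [0, 0, 0], "jaw": 0.01}
    - {"translation": [0, 0, 0.008], "delta_rot": [0, 0, 0], "jaw": 0.01}
    - {"translation": [0, 0, 0.004], "delta_rot": [0, 0, 0], "jaw": 0.01}
    - {"translation": [0, 0, 0], "delta_rot": [0, 0, 0], "jaw": 0.01}

```text
clock: 10.0
tcp_pos: [0.583, -0.1367, 0.1685]
orientation: [1.0, -0.001, 0.0, 0.0]
ft_force: [-1.0, 0.8, -3.5]
opening: 0.212
```

Foot is about 0.081 and through both eyes without contact; lower to just above home.

Emit:
step_arm:
  steps:
    - {"translation": [0, 0, 0.01], "delta_rot": [0, 0, 0], "jaw": 0.01}
    - {"translation": [0, 0, 0.012], "delta_rot": [0, 0, 0], "jaw": 0.01}
    - {"translation": [0, 0, 0.012], "delta_rot": [0, 0, 0], "jaw": 0.01}
    - {"translation": [0, 0, 0.008], "delta_rot": [0, 0, 0], "jaw": 0.01}
    - {"translation": [0, 0, 0.002], "delta_rot": [0, 0, 0], "jaw": 0.01}
    - {"translation": [0, 0, 0], "delta_rot": [0, 0, 0], "jaw": 0.01}

```text
clock: 10.5
tcp_pos: [0.5837, -0.137, 0.1208]
orientation: [1.0, -0.001, 0.001, 0.0]
ft_force: [0.3, -0.6, -2.8]
opening: 0.208
```

Emit:
step_arm:
  steps:
    - {"translation": [0, 0, 0.003], "delta_rot": [0, 0, 0], "jaw": 0.01}
    - {"translation": [0, 0, 0.003], "delta_rot": [0, 0, 0], "jaw": 0.01}
    - {"translation": [0, 0, 0.001], "delta_rot": [0, 0, 0], "jaw": 0.01}
    - {"translation": [0, 0, 0], "delta_rot": [0, 0, 0], "jaw": 0.01}

```text
clock: 10.83
tcp_pos: [0.585, -0.1374, 0.1144]
orientation: [1.0, -0.001, 0.002, 0.001]
ft_force: [-0.2, 0.1, -3.8]
opening: 0.211
```

Emit:
step_arm:
  steps:
    - {"translation": [0, 0, 0.002], "delta_rot": [0, 0, 0], "jaw": 0.01}
    - {"translation": [0, 0, 0.001], "delta_rot": [0, 0, 0], "jaw": 0.01}

```text
clock: 11.0
tcp_pos: [0.5855, -0.1378, 0.1128]
orientation: [1.0, -0.001, 0.003, 0.001]
ft_force: [-3.8, 0.3, 4.0]
opening: 0.208
```

Emit:
step_arm:
  steps:
    - {"translation": [0, 0, 0], "delta_rot": [0, 0, 0], "jaw": 0.085}
    - {"translation": [0, 0, 0], "delta_rot": [0, 0, 0], "jaw": 0.085}
    - {"translation": [0, 0, 0], "delta_rot": [0, 0, 0], "jaw": 0.085}
    - {"translation": [0, 0, 0], "delta_rot": [0, 0, 0], "jaw": 0.085}
    - {"translation": [0, 0, 0], "delta_rot": [0, 0, 0], "jaw": 0.085}
    - {"translation": [0, 0, 0], "delta_rot": [0, 0, 0], "jaw": 0.085}

```text
clock: 11.5
tcp_pos: [0.5891, -0.1389, 0.116]
orientation: [1.0, -0.001, 0.008, 0.002]
ft_force: [0.6, 0.0, 0.0]
opening: 0.991
```

Emit:
step_arm:
  steps:
    - {"translation": [-0.003, 0, -0.012], "delta_rot": [0, 0, 0], "jaw": 0.085}
    - {"translation": [0, 0, -0.02], "delta_rot": [0, 0, 0], "jaw": 0.085}
    - {"translation": [0, 0, -0.025], "delta_rot": [0, 0, 0], "jaw": 0.085}
    - {"translation": [0, 0, -0.025], "delta_rot": [0, 0, 0], "jaw": 0.085}
    - {"translation": [0, 0, -0.02], "delta_rot": [0, 0, 0], "jaw": 0.085}
    - {"translation": [0, 0, -0.005], "delta_rot": [0, 0, 0], "jaw": 0.085}
    - {"translation": [0, 0, 0], "delta_rot": [0, 0, 0], "jaw": 0.085}
    - {"translation": [0, 0, 0], "delta_rot": [0, 0, 0], "jaw": 0.085}

```text
clock: 12.17
tcp_pos: [0.5823, -0.1389, 0.231]
orientation: [1.0, -0.001, 0.007, 0.002]
ft_force: [0.4, 0.0, -1.2]
opening: 0.995
```

```bash
python3 - <<'E'
from h import *
p=cam("scene");q=cam("top");s=status.sense();print(s["tcp_pos"],s["ft_force"],s["clock"])
for z in(.126,.176): print(z,proj(p,[.584,-.137,z]))
for k in("long_pin","short_pin_a"):
  for r in finder.pinpoint(p,k):print(k,r["point"],r["score"])
a=cv2.resize(p["img"][170:320,180:340],None,fx=2.5,fy=2.5,interpolation=cv2.INTER_CUBIC)
b=cv2.resize(q["img"][130:280,190:350+80][:,80:],None,fx=2.4,fy=2.5,interpolation=cv2.INTER_CUBIC)
cv2.imwrite("pics/fin.png",np.hstack([a,b])[:,:,::-1])
E
```

```text
[ 0.58171277 -0.13861995  0.22982671] [ 0.26531162 -1.05191912 -0.1171991 ] 12.2667
0.126 [238.49097887 282.1547858 ]
0.176 [235.83999994 252.47495539]
long_pin [382.2, 210.1] 0.86
long_pin [243.8, 336.1] 0.76
long_pin [283.8, 255.4] 0.67
long_pin [343.0, 197.9] 0.57
short_pin_a [309.5, 215.8] 0.82
short_pin_a [277.1, 209.4] 0.8
```

View pics/fin.png

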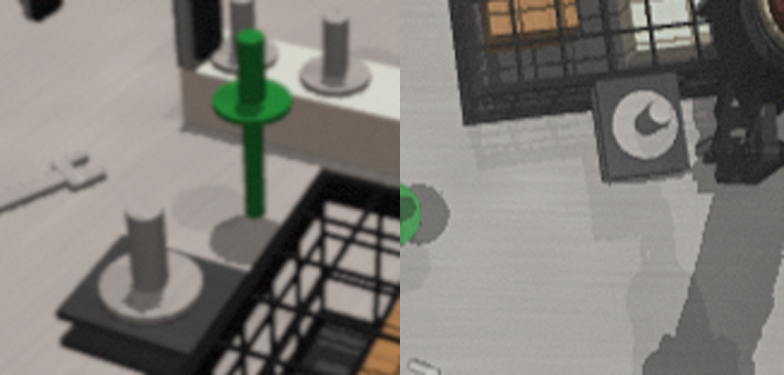

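The picture shows the pin seated: its collar lies flat on the upper lug at about scene (240,283), the handle is upright, and the gripper is clear. Both short pins are still in the holder.

```bash
python3 -c "
from h import *
print(workorder.finish_job())"
```

```text
the job is handed in; nothing more can be done
None
```

The long pin is through both eyes with its collar flat on the upper lug. I let go, raised the gripper clear and handed the job in at about 12.3 s of the 40 s allowed.

- **Choice of pin:** I took the steel one in the end socket nearest the cage side, at scene pixel (355,160). It stood clearly taller than the two short pins. The green, orange and turquoise look-alikes were left alone.
- **Insertion:** There was no side contact on the way down. The wrist force turned to about +4 N as the collar touched the lug.
- **Final check:** The last picture shows the collar flat, the handle upright and the gripper clear. Both short pins were found within about 3 pixels of where they started.

Checks that disagreed:
- **Finger height:** With the jaws open, the fingertips showed about 43 mm above the reported TCP in the images. Only 13 mm of that was expected. I set the grasp height by the pictures and force, and it held.
- **Cameras:** The two cameras differed by about 5 mm on positions. I averaged them, which stayed inside the 10 mm clearance of the eye.

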